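Press a lens block into the corner of an alignment jig and hold it

TASK

Pick up the aluminium lens block and set it flat on the grey corner jig with its lens barrel pointing away from the end stop. Press it snugly into the corner, square against the end stop and the side stop at the same time with a gentle push of about 5 to 15 newtons on each, and finish while still gripping it and holding both contacts, ready for clamping. Leave the timer, the can and the tape roll where they are.

Things in the scene. Friction and masses are not known exactly. Their poses are not given: they have to be found in the camera images.
- lens_block: Loose lens block: bright aluminium box 50 mm long (its x) x 40 mm wide (its y) x 54 mm high, 0.17 to 0.35 kg, upright; a dark round lens barrel, 30 mm in diameter, axis 30 mm up, stands out 12 mm from its -x face. Origin: centre of the underside of the 50 x 40 box, z up. Grip it across the 40 mm width, fingertips over 15 mm above its underside, so that they clear the low stops.
- barrel_tip (a point): Centre of the front glass of the lens barrel, 37 mm from the block's origin along its -x, 30 mm up.
- jig: Fixed corner jig on the worktop: grey plate 150 mm (its x) x 110 mm (its y) x 10 mm thick, with two low dark steel stops screwed on top that form a corner at its +x, +y end. Origin: centre of the plate's underside; z up. Plate and stops are smooth (friction about 0.2), yet pressing hard down on the plate takes up part of a sideways push.
- end_stop: End stop, fixed on the jig: dark steel bar 14 mm (x) x 70 mm (y) x 12 mm high on the plate (its top is 22 mm above the worktop). Origin: centre of its underside, at 52, -8, 10 mm in the jig's frame; its inner face looks to the jig's -x and lies at jig x = +45 mm.
- side_stop: Side stop, fixed on the jig: dark steel bar 95 mm (x) x 14 mm (y) x 12 mm high on the plate (its top is 22 mm above the worktop). Origin: centre of its underside, at -10.5, 42, 10 mm in the jig's frame; its inner face looks to the jig's -y and lies at jig y = +35 mm.
- nest (a point): Where the block's origin comes to lie when it is seated in the corner with its barrel towards the jig's -x: at 20, 15, 10 mm in the jig's frame, on the plate's top face; axes parallel to the jig's.
- objective_can: Bystander, loose: upright lens can, 36 mm in diameter, 48 mm high; origin: centre of the underside. Leave alone.
- lab_timer: Bystander, loose: flat timer 62 x 66 x 16 mm; origin: centre of the underside. Leave alone.
- tape_roll: Bystander, loose: roll of tape lying flat, 62 mm in diameter, 19 mm high; origin: centre of the underside. Leave alone.

How it is judged:
By the outcome, as a careful person would: the job done as asked, in the order asked, and still so for the second after the job is handed in, while the arm keeps its last pose, push and grip.
It also fails if it takes over 58 s, if anything falls off the work surface, if the arm or the gripper's body presses on something with over 40 N, if the wrist force passes 120 N, or if a joint passes its speed limit or range.

ROBOT

A 7-joint arm with a two-finger parallel gripper is mounted at the origin on a cart in front of the work surface, level with it; the furniture and walls round the work are solid. World frame = base frame: x ahead of the robot, y to its left, z up, the work surface at z = 0. Lengths are in m, angles in rad, forces in N, time in s.
With the tool pointing down it reaches from about 0.4 to 0.85 m from the base axis. Payload 10.4 kg.
Tool frame: the origin (TCP) lies at the very end of the fingers, on their centre line; the grasp point (between the pads) lies 19 mm behind it; z points along the fingers, y is the line along which they close (so a half turn about z gives the same grasp; the last joint's range is limited). The gripper opens to 85 mm and grips with 20 to 120 N. Pads are 22 mm wide; open, the fingers measure 114 mm over their backs; the gripper's body (76 mm by 85 mm) begins 54 mm behind the grasp point. The pads swing forward as they close: fully open they stand 13 mm farther back than shut.
Start: joints at [1.121, 0.332, -0.065, 1.46, 0.022, 1.35, -0.088], TCP at [0.259, -0.569, 0.197] pointing down, gripper open.
Joint ranges: [-2.6, 2.6], [-0.5, 2.12], [-1.47, 1.34], [0.16, 2.42], [-1.27, 4.41], [0.06, 2.06], [-2.6, 2.6]. Speed limits (rad/s): [2.22, 2.22, 2.79, 2.79, 3.14, 3.14, 3.14].

INTERFACE

Orientations are given as a unit quaternion [x, y, z, w].
In Python, from workcell import manip, optics gives the robot as it stands.
- The arm moves only by the tool jog_arm, never from a script. Its arguments are lists of equal length, an entry for each row: "dr": the turn, a rotation vector about the tool's x, y, z normalised to -1 to 1, where 1 is 4 degrees, a list of three; "translation": the shift along the tool's x, y, z normalised to -1 to 1, where 1 is 0.025 m, a list of three; "jaw": the opening, from 0 (shut) to 1 (fully open). A call has 1 to 10 rows; each row shifts and turns the commanded pose from where the row before left it, along the tool's axes as they then stand; what a row does not reach is not made up. A row lasts 1/10 s, in which the tool goes at most 50 mm and 8.59 degrees, less where a joint would pass 70% of its speed; a pose out of reach is approached as far as the arm can. A call with a number of a shift or a turn outside -1 to 1 is refused whole. A call with a gripper value outside its range is refused whole. The fingers move at their own pace and stop on an object; "squeeze" is the grip in N (left out, the last holds). Time passes only in rows, so rows that do not move let the fingers close. It gives the time, the measured TCP pose, the force, the opening and the grip force at its end, in the units of the state.
- manip.get_obs(): the state, without advancing time (a new reading comes with each control period).
- optics.camera(name): name is "scene" or "top" or "wrist"; returns a dict with "color" (420x560x3 uint8, red, green, blue), "mtx" (3x3 intrinsics, pixels), "k1" (the pictures are not rectified: a ray, as slopes to the right and down, at radius r is drawn at 1 + k1 r^2 times it, then the intrinsics apply), "R" (3x3) and "t" (3): a world point X has camera coordinates R X + t. Camera axes: x right, y down, z forward; pixel columns grow to the right and rows downward; lengths in m; the calibration is good to about 2 mm. A picture is of the moment at which its call begins. There is no depth.
- manip.hand_in(): hands the job in; it is judged then, once.
The state is a dict: "clock": time; "joint_pos": joint angles; "joint_velocities": joint speeds; "tau": joint torques, N m; "position": TCP position; "ee_rot": TCP orientation; "ft_force": force on the tool from outside, world axes, zero at the start; "torque": the same for the moment, N m; "grip_width": opening from 0.0 (shut) to 1.0 (fully open); "grasp_force": force on a finger pad.
Only numpy, scipy, OpenCV 4.12 (cv2) and the standard library are available. Lean on these libraries where they do the work, as an engineer would, in place of code of your own. Each camera call takes 0.05 s, during which the arm holds its last target. There are 200 camera calls.

## Working session

There is one attempt and no reset: what is moved stays moved. The work goes in short steps, Python scripts to look and compute and a tool call to move; the robot and the scene stay as the last step left them, time stands still between calls to the robot, and variables do not carry over. Pictures are saved under pics/ and viewed, at most 10 in all, crops included, and the job is handed in when it is done.

Besides the shell and the picture viewer there is one more tool, called after "Emit:" by a JSON object that holds its "method" and its "body", one argument or row to a line. jog_arm: Moves the arm, as the interface text tells. Scaled input: -1 to 1 covers 0.025 m each way for a shift and 4 degrees each way for a turn. Its arguments: {"type":"object","properties":{"dr":{"type":"array","items":{"type":"array","items":{"type":"number"}}},"translation":{"type":"array","items":{"type":"array","items":{"type":"number"}}},"jaw":{"type":"array","items":{"type":"number"}},"squeeze":{"type":"number"}},"required":["dr","translation","jaw"]}

```bash
mkdir -p pics; cat > h.py <<'E'
import numpy as np, cv2, pickle
from workcell import manip, optics
from scipy.spatial.transform import Rotation as R
def shot(n,f):
    c=optics.camera(n); cv2.imwrite(f'pics/{f}.png',c['color'][:,:,::-1]); pickle.dump(c,open(f'pics/{f}.pkl','wb')); return c
def load(f): return pickle.load(open(f'pics/{f}.pkl','rb'))
def ray(c,u,v):
    K=c['mtx']; d=np.array([(u-K[0,2])/K[0,0],(v-K[1,2])/K[1,1]]); s=d.copy()
    for _ in range(30): s=d/(1+c['k1']*(s@s))
    r=c['R'].T@np.array([*s,1]); o=-c['R'].T@c['t']; return o,r
def hit(c,u,v,z):
    o,r=ray(c,u,v); return o+r*(z-o[2])/r[2]
def proj(c,X):
    p=np.asarray(X)@c['R'].T+c['t']; s=p[:,:2]/p[:,2:]; s=s*(1+c['k1']*(s**2).sum(1))[:,None]
    return s*[c['mtx'][0,0],c['mtx'][1,1]]+c['mtx'][:2,2]
E
python3 - <<'E'
from h import *
o=manip.get_obs(); print({k:np.round(v,3) for k,v in o.items()}); print(R.from_quat(o['ee_rot']).as_matrix().round(3))
for n in('scene','top'):
    c=shot(n,n+'0'); print(n,(-c['R'].T@c['t']).round(3),c['R'].round(2).tolist(),c['k1'])
a=cv2.imread('pics/top0.png'); cv2.imwrite('pics/top0b.png',cv2.resize(a,(800,600),interpolation=cv2.INTER_CUBIC))
E
```

```text
{'clock': np.float64(0.0), 'joint_pos': array([ 1.121,  0.333, -0.065,  1.461,  0.022,  1.35 , -0.088]), 'joint_velocities': array([-0.   ,  0.001,  0.   , -0.   ,  0.002,  0.002, -0.001]), 'tau': array([ 1.0000e-03, -6.2544e+01,  5.0000e-02, -3.9160e+01,  1.6000e-02,
        1.0000e-02, -0.0000e+00]), 'position': array([ 0.259, -0.569,  0.196]), 'ee_rot': array([ 0.977,  0.212, -0.   , -0.001]), 'ft_force': array([-0.23 , -0.059, -0.431]), 'torque': array([-0.043,  0.01 , -0.007]), 'grasp_force': np.float64(0.0), 'grip_width': np.float64(1.003)}
[[ 0.91   0.414 -0.001]
 [ 0.414 -0.91   0.001]
 [-0.    -0.001 -1.   ]]
scene [-0.046  0.612  0.706] [[-0.7, -0.71, 0.01], [-0.45, 0.42, -0.79], [0.56, -0.56, -0.62]] -0.20213142317670535
top [0.38  0.016 0.885] [[0.05, -1.0, 0.0], [-0.98, -0.05, -0.22], [0.22, 0.01, -0.98]] -0.0076353038991878305
```

View pics/top0b.png

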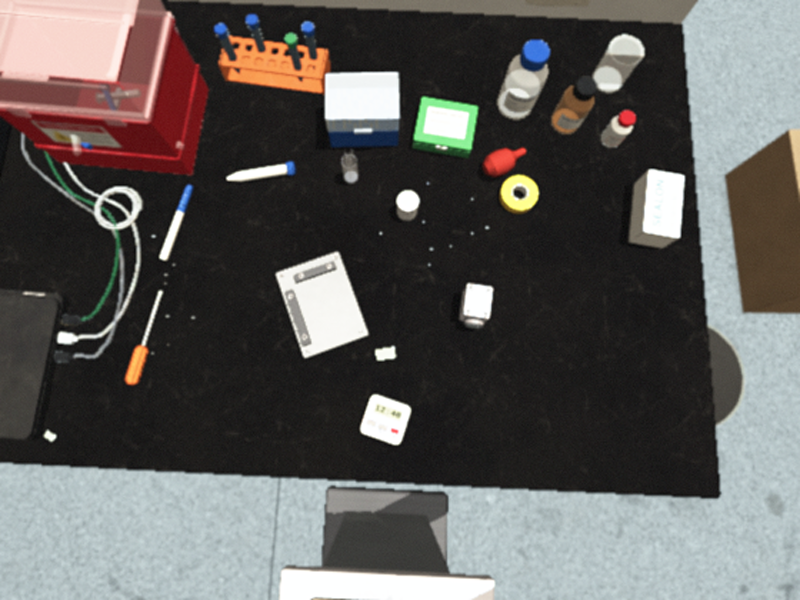

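View pics/scene0.png

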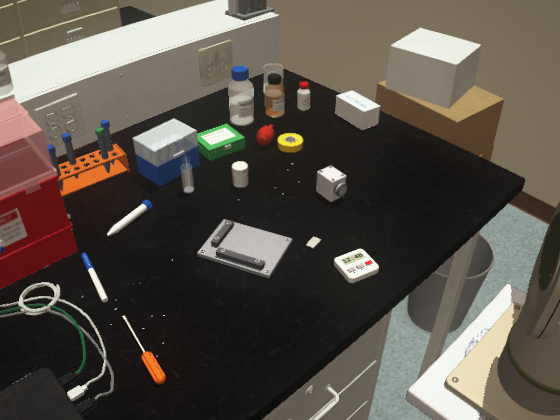

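The top view (800 px scale) shows the block at about (477,303) with its barrel toward the bottom, at (473,323). The jig is at (322,305), with the end stop on its far edge (315,272) and the side stop on its left (298,318). I'll enlarge both.

```bash
python3 - <<'E'
from h import *
a=load('top0')['color'][:,:,::-1]
# block crop: orig x 310..360,y 190..240 ; jig: x 185..265,y170..255
b=cv2.resize(a[192:232,316:356],(400,400),interpolation=cv2.INTER_CUBIC)
j=cv2.resize(a[172:254,188:262],(444,492),interpolation=cv2.INTER_CUBIC)
s=load('scene0')['color'][:,:,::-1]
s=cv2.resize(s[160:205,305:355],(350,315),interpolation=cv2.INTER_CUBIC)
im=np.zeros((500,800,3),np.uint8); im[:492,:444]=j; im[:350,446:796]=cv2.resize(b,(350,350)); cv2.imwrite('pics/crop1.png',im)
E
```

```text
(no output)
```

View pics/crop1.png

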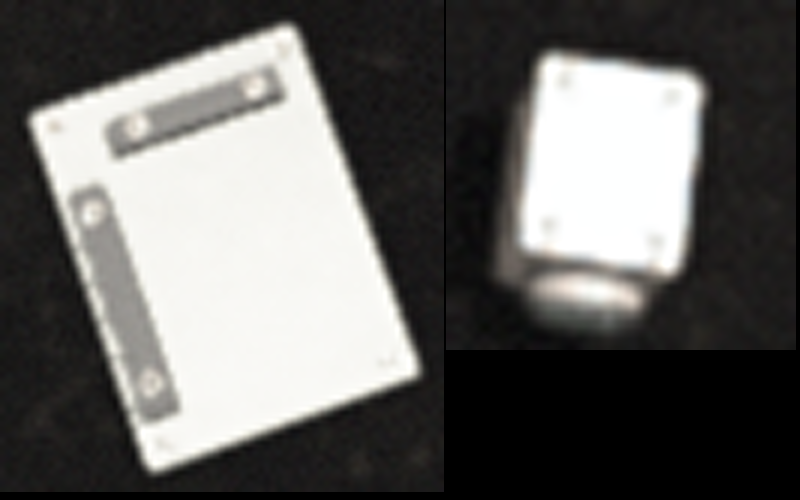

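The crop shows the jig plate corners at crop px (30,112), (293,22), (422,373), (152,474). The block's top corners are at (541,50), (705,78), (682,276), (523,246), and the barrel points down.

```bash
cat >> h.py <<'E'
def fit2(model,world):
    m=np.array(model);w=np.array(world); mc=m.mean(0);wc=w.mean(0)
    H=(m-mc).T@(w-wc); th=np.arctan2(H[0,1]-H[1,0],H[0,0]+H[1,1])
    Rm=np.array([[np.cos(th),-np.sin(th)],[np.sin(th),np.cos(th)]]); t=wc-Rm@mc
    return t,th,(m@Rm.T+t-w)
E
python3 - <<'E'
from h import *
c=load('top0')
J=[(30,112),(293,22),(422,373),(152,474)]
W=[hit(c,(x+.5)/6-.5+188,(y+.5)/6-.5+172,.01)[:2] for x,y in J]
t,th,r=fit2([(.075,.055),(.075,-.055),(-.075,-.055),(-.075,.055)],W); print('jig',t.round(4),np.degrees(th),(r*1e3).round(1).tolist())
B=[(541,50),(705,78),(682,276),(523,246)]
W=[hit(c,(x-446+.5)/8.75-.5+316,(y+.5)/8.75-.5+192,.054)[:2] for x,y in B]
tb,tbh,r=fit2([(.025,.02),(.025,-.02),(-.025,-.02),(-.025,.02)],W); print('block',tb.round(4),np.degrees(tbh),(r*1e3).round(1).tolist())
# draw on scene for check
s=load('scene0'); im=s['color'][:,:,::-1].copy(); 
def box(im,cam,t,th,lx,ly,z0,z1,col):
    Rm=np.array([[np.cos(th),-np.sin(th)],[np.sin(th),np.cos(th)]])
    q=np.array([(lx,ly),(lx,-ly),(-lx,-ly),(-lx,ly)])@Rm.T+t
    for z in(z0,z1):
        p=proj(cam,np.c_[q,np.full(4,z)]); cv2.polylines(im,[np.round(p*4).astype(int).reshape(-1,1,2)],True,col,1,cv2.LINE_AA)
k=4; im=cv2.resize(im,None,fx=4,fy=4,interpolation=cv2.INTER_CUBIC)
box(im,s,tb,tbh,.025,.02,0,.054,(0,255,0)); box(im,s,t,th,.075,.055,0,.01,(0,0,255))
cv2.imwrite('pics/crop2.png',np.hstack([cv2.resize(im[4*160:4*205,4*305:4*355],(300,270)),cv2.resize(im[4*210:4*280,4*190:4*300],(424,270))]))
E
```

```text
jig [0.5557 0.1289] 23.068298053016708 [[-1.0, -0.1], [0.1, -0.3], [0.2, -0.1], [0.7, 0.6]]
block [ 0.5629 -0.1199] -6.123570637094705 [[-1.4, -1.5], [-0.3, 0.8], [1.6, 0.6], [0.1, 0.1]]
```

View pics/crop2.png

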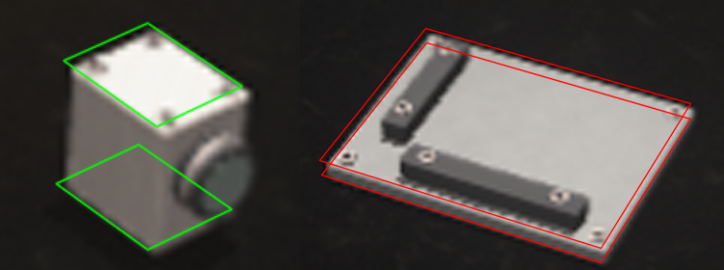

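Both poses are usable. The scene view differs by about 2 mm, within calibration tolerance. Next I'll turn the tool by +30.6° about its z, then go above the block and check with the wrist camera.

Emit:
{"method": "jog_arm", "body": {
  "dr": [
    [0, 0, 0.95],
    [0, 0, 0.95],
    [0, 0, 0.95],
    [0, 0, 0.95],
    [0, 0, 0.95],
    [0, 0, 0.95],
    [0, 0, 0.95],
    [0, 0, 0.95]
  ],
  "translation": [
    [0, 0, 0],
    [0, 0, 0],
    [0, 0, 0],
    [0, 0, 0],
    [0, 0, 0],
    [0, 0, 0],
    [0, 0, 0],
    [0, 0, 0]
  ],
  "jaw": [1, 1, 1, 1, 1, 1, 1, 1]
}}

```text
clock: 0.9
position: [0.2586, -0.5687, 0.1963]
ee_rot: [0.999, -0.053, -0.0, -0.0]
ft_force: [0.4, -0.3, -0.3]
grip_width: 0.994
grasp_force: 0.0
```

```bash
cat >> h.py <<'E'
def go(target,yaw=None):
    o=manip.get_obs(); M=R.from_quat(o['ee_rot']).as_matrix(); p=o['position']
    d=M.T@(np.array(target)-p)
    y=np.degrees(np.arctan2(M[1,0],M[0,0]))
    print('t',o['clock'],'pos',p.round(4),'yaw',y.round(2),'tilt',M[:2,2].round(4),'F',o['ft_force'].round(2),'grip',o['grip_width'].round(3),o['grasp_force'].round(1))
    print('shift units total',(d/.025).round(3))
    if yaw is not None: print('dr z units',round((y-yaw)/4,3))
E
python3 -c "
from h import *
go([.562,-.119,.15],-6.1)"
```

```text
Traceback (most recent call last):
  File "h.py", line 25, in go
    print('t',o['clock'],'pos',p.round(4),'yaw',y.round(2),'tilt',M[:2,2].round(4),'F',o['ft_force'].round(2),'grip',o['grip_width'].round(3),o['grasp_force'].round(1))
                                                                                                                     ^^^^^^^^^^^^^^^^^^^^^
AttributeError: 'float' object has no attribute 'round'
```

```bash
sed -i "s/o\['grip_width'\].round(3),o\['grasp_force'\].round(1)/np.round(o['grip_width'],3),np.round(o['grasp_force'],1)/" h.py; python3 -c "
from h import *
go([.562,-.119,.15],-6.1)"
```

```text
t 0.9 pos [ 0.2586 -0.5687  0.1963] yaw -6.1 tilt [-0.0004  0.0008] F [ 0.4  -0.33 -0.3 ] grip 0.994 0.0
shift units total [ 10.156 -19.174   1.862]
dr z units -0.0
```

Emit:
{"method": "jog_arm", "body": {
  "dr": [
    [0, 0, 0],
    [0, 0, 0],
    [0, 0, 0],
    [0, 0, 0],
    [0, 0, 0],
    [0, 0, 0],
    [0, 0, 0],
    [0, 0, 0],
    [0, 0, 0],
    [0, 0, 0]
  ],
  "translation": [
    [0.5, -0.95, 0],
    [0.5, -0.95, 0],
    [0.5, -0.95, 0],
    [0.5, -0.95, 0],
    [0.5, -0.95, 0],
    [0.5, -0.95, 0],
    [0.5, -0.95, 0],
    [0.5, -0.95, 0],
    [0.5, -0.95, 0],
    [0.5, -0.95, 0]
  ],
  "jaw": [1, 1, 1, 1, 1, 1, 1, 1, 1, 1]
}}

```text
clock: 1.9
position: [0.408, -0.3446, 0.1965]
ee_rot: [0.999, -0.052, -0.0, -0.0]
ft_force: [-0.3, -0.1, -0.3]
grip_width: 1.0
grasp_force: 0.0
```

Emit:
{"method": "jog_arm", "body": {
  "dr": [
    [0, 0, 0],
    [0, 0, 0],
    [0, 0, 0],
    [0, 0, 0],
    [0, 0, 0],
    [0, 0, 0],
    [0, 0, 0],
    [0, 0, 0],
    [0, 0, 0],
    [0, 0, 0]
  ],
  "translation": [
    [0.5, -0.95, 0.2],
    [0.5, -0.95, 0.2],
    [0.5, -0.95, 0.2],
    [0.5, -0.95, 0.2],
    [0.5, -0.95, 0.2],
    [0.5, -0.95, 0.2],
    [0.5, -0.95, 0.2],
    [0.5, -0.95, 0.2],
    [0.5, -0.95, 0.2],
    [0, 0, 0]
  ],
  "jaw": [1, 1, 1, 1, 1, 1, 1, 1, 1, 1]
}}

```text
clock: 2.9
position: [0.5428, -0.1403, 0.1507]
ee_rot: [0.999, -0.049, -0.001, -0.001]
ft_force: [-0.5, -0.4, -0.3]
grip_width: 1.0
grasp_force: 0.0
```

```bash
python3 -c "
from h import *
c=shot('wrist','w1'); print((-c['R'].T@c['t']).round(3))
go([.562,-.119,.15],-6.1)
cv2.imwrite('pics/w1b.png',cv2.resize(c['color'][:,:,::-1],(800,600),interpolation=cv2.INTER_CUBIC))"
```

```text
[ 0.611 -0.147  0.328]
t 2.95 pos [ 0.542  -0.1427  0.1511] yaw -5.75 tilt [-0.0011  0.001 ] F [ 0.06 -0.85 -0.41] grip 1.002 0.0
shift units total [ 0.702 -1.023  0.042]
dr z units 0.087
```

View pics/w1b.png

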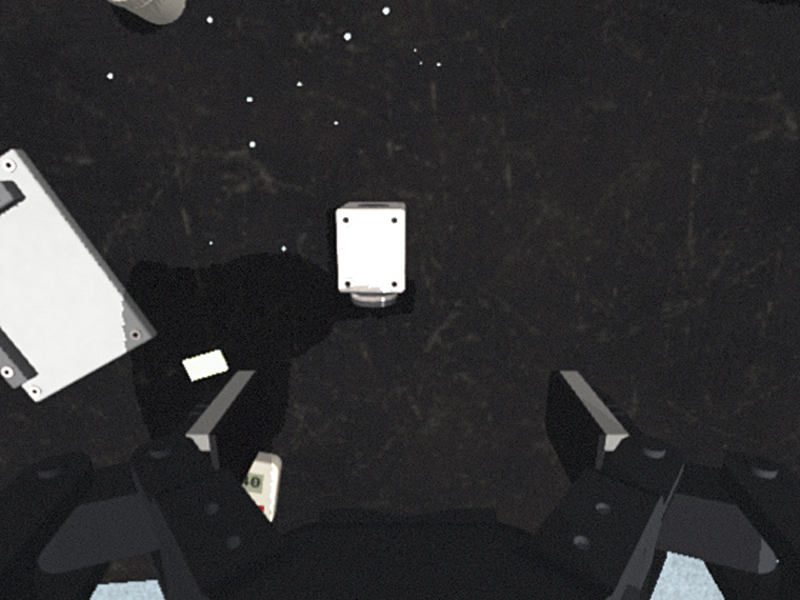

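The wrist view shows the block's top face with corners at about (337,209), (406,208), (405,293), (338,292), barrel at the bottom. It is almost aligned with the tool.

```bash
python3 - <<'E'
from h import *
c=load('w1')
B=[(337,209),(406,208.5),(405,293),(338,292.5)]
W=[hit(c,(x+.5)*.7-.5,(y+.5)*.7-.5,.054)[:2] for x,y in B]
t,th,r=fit2([(.025,.02),(.025,-.02),(-.025,-.02),(-.025,.02)],W); print('block',t.round(4),np.degrees(th),(r*1e3).round(1).tolist())
go([*t,.10],np.degrees(th))
E
```

```text
block [ 0.5627 -0.1201] -6.314338821245036 [[0.3, 0.2], [-0.5, 0.2], [0.1, 0.1], [0.2, -0.6]]
t 2.95 pos [ 0.542  -0.1427  0.1511] yaw -5.75 tilt [-0.0011  0.001 ] F [ 0.06 -0.85 -0.41] grip 1.002 0.0
shift units total [ 0.735 -0.979  2.042]
dr z units 0.141
```

Emit:
{"method": "jog_arm", "body": {
  "dr": [
    [0, 0, 0.07],
    [0, 0, 0.07],
    [0, 0, 0],
    [0, 0, 0],
    [0, 0, 0]
  ],
  "translation": [
    [0.35, -0.5, 0.5],
    [0.35, -0.5, 0.5],
    [0, 0, 0.5],
    [0, 0, 0.5],
    [0, 0, 0]
  ],
  "jaw": [1, 1, 1, 1, 1]
}}

```text
clock: 3.45
position: [0.5599, -0.123, 0.0997]
ee_rot: [0.998, -0.057, -0.002, 0.0]
ft_force: [-0.9, -0.3, -0.1]
grip_width: 1.001
grasp_force: 0.0
```

```bash
python3 -c "
from h import *
go([.5627,-.1201,.018],-6.3)"
```

```text
t 3.45 pos [ 0.5599 -0.123   0.0997] yaw -6.58 tilt [-0.0035  0.    ] F [-0.89 -0.28 -0.11] grip 1.001 0.0
shift units total [ 0.11  -0.128  3.269]
dr z units -0.071
```

Emit:
{"method": "jog_arm", "body": {
  "dr": [
    [0, 0, -0.05],
    [0, 0, 0],
    [0, 0, 0],
    [0, 0, 0],
    [0, 0, 0],
    [0, 0, 0]
  ],
  "translation": [
    [0.11, -0.12, 0.5],
    [0, 0, 0.65],
    [0, 0, 0.65],
    [0, 0, 0.65],
    [0, 0, 0.6],
    [0, 0, 0.2]
  ],
  "jaw": [1, 1, 1, 1, 1, 1]
}}

```text
clock: 4.05
position: [0.5639, -0.1192, 0.0189]
ee_rot: [0.998, -0.055, -0.001, -0.0]
ft_force: [0.1, -0.4, -0.1]
grip_width: 0.999
grasp_force: 0.0
```

Emit:
{"method": "jog_arm", "body": {
  "dr": [
    [0, 0, 0],
    [0, 0, 0],
    [0, 0, 0]
  ],
  "translation": [
    [0, 0, 0],
    [0, 0, 0],
    [0, 0, 0]
  ],
  "jaw": [1, 1, 1]
}}

```text
clock: 4.35
position: [0.5655, -0.1192, 0.0214]
ee_rot: [0.998, -0.055, 0.001, 0.0]
ft_force: [0.3, -0.9, -0.5]
grip_width: 0.998
grasp_force: 0.0
```

```bash
python3 -c "
from h import *
go([.5627,-.1201,.018],-6.3)"
```

```text
t 4.35 pos [ 0.5655 -0.1192  0.0214] yaw -6.31 tilt [ 0.0015 -0.0004] F [ 0.32 -0.91 -0.51] grip 0.998 0.0
shift units total [-0.108  0.048  0.137]
dr z units -0.003
```

Emit:
{"method": "jog_arm", "body": {
  "dr": [
    [0, 0, 0],
    [0, 0, 0],
    [0, 0, 0],
    [0, 0, 0],
    [0, 0, 0],
    [0, 0, 0],
    [0, 0, 0],
    [0, 0, 0],
    [0, 0, 0],
    [0, 0, 0]
  ],
  "translation": [
    [-0.05, 0, 0.05],
    [0, 0, 0],
    [0, 0, 0],
    [0, 0, 0],
    [0, 0, 0],
    [0, 0, 0],
    [0, 0, 0],
    [0, 0, 0],
    [0, 0, 0],
    [0, 0, 0]
  ],
  "jaw": [0.7, 0.6, 0.5, 0.4, 0.3, 0.2, 0.2, 0.2, 0.2, 0.2],
  "squeeze": 60
}}

```text
clock: 5.35
position: [0.5642, -0.1189, 0.0199]
ee_rot: [0.998, -0.055, 0.001, 0.0]
ft_force: [-0.2, -0.3, 5.2]
grip_width: 0.207
grasp_force: 2.7
```

```bash
python3 -c "
from h import *
P=[]
go([.5627,-.1201,.018],-6.3)"
```

```text
t 5.35 pos [ 0.5642 -0.1189  0.0199] yaw -6.3 tilt [ 0.0012 -0.0002] F [-0.18 -0.29  5.2 ] grip 0.207 2.7
shift units total [-0.055  0.054  0.076]
dr z units -0.0
```

The opening of 0.207 is too small for a 40 mm block, so I'll look before moving.

```bash
python3 - <<'E'
from h import *
c=shot('wrist','w2'); s=shot('scene','s2'); t=shot('top','t2')
f=lambda a,w,h:cv2.resize(a[:,:,::-1],(w,h),interpolation=cv2.INTER_CUBIC)
im=np.zeros((600,800,3),np.uint8); im[:300,:400]=f(c['color'],400,300); im[:300,400:]=f(s['color'][120:240,270:430],400,300); im[300:,:400]=f(t['color'][150:270,270:430],400,300)
cv2.imwrite('pics/m2.png',im)
E
```

```text
(no output)
```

View pics/m2.png

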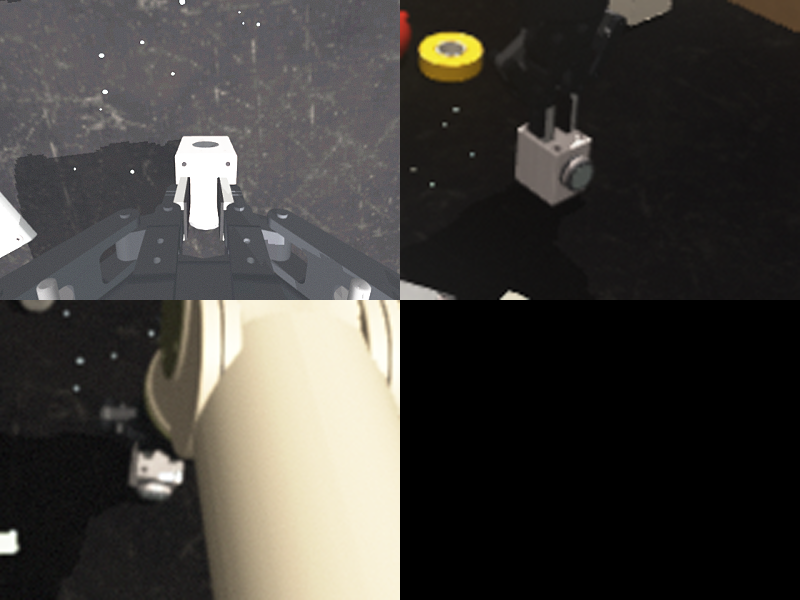

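```bash
python3 - <<'E'
from h import *
go([.5627,-.1201,.018],-6.3)
c=load('w2'); s=load('s2')
o=manip.get_obs(); M=R.from_quat(o['ee_rot']).as_matrix(); p=o['position']
print('cam rel tcp (tool frame)',(M.T@(-c['R'].T@c['t']-p)).round(4))
f=lambda a,w,h:cv2.resize(a[:,:,::-1],(w,h),interpolation=cv2.INTER_CUBIC)
A=f(c['color'][170:370,200:370],680,800)[:600]; 
def dot(im,cam,X,col,x0,y0,k):
    for u,v in proj(cam,np.array(X)): cv2.circle(im,(int((u+.5-x0)*k),int((v+.5-y0)*k)),3,col,-1)
th=np.radians(-6.3); Rm=np.array([[np.cos(th),-np.sin(th)],[np.sin(th),np.cos(th)]])
q=np.array([(.025,.02),(.025,-.02),(-.025,-.02),(-.025,.02)])@Rm.T+[.5627,-.1201]
B=f(s['color'][130:210,300:370],525,600)
for im,cam,x0,y0,k in((A,c,200,170,4),(B,s,300,130,7.5)):
    dot(im,cam,np.c_[q,np.full(4,.054)],(0,255,0),x0,y0,k)
    dot(im,cam,np.c_[q,np.full(4,0)],(0,150,0),x0,y0,k)
    dot(im,cam,[p],(0,0,255),x0,y0,k)
    dot(im,cam,[p+M@[0,0,-.035],p+M@[0,0,-.054]],(255,0,255),x0,y0,k)
A=cv2.resize(A,(420,370)); B=cv2.resize(B,(350,400)); im=np.zeros((400,770,3),np.uint8); im[:370,:420]=A; im[:,420:]=B
cv2.imwrite('pics/m3.png',im)
E
```

```text
t 5.5 pos [ 0.5642 -0.1189  0.0199] yaw -6.3 tilt [ 0.0013 -0.0002] F [-0.62  0.41  6.45] grip 0.198 2.7
shift units total [-0.055  0.054  0.075]
dr z units -0.001
cam rel tcp (tool frame) [ 0.068  -0.0008 -0.1776]
```

View pics/m3.png

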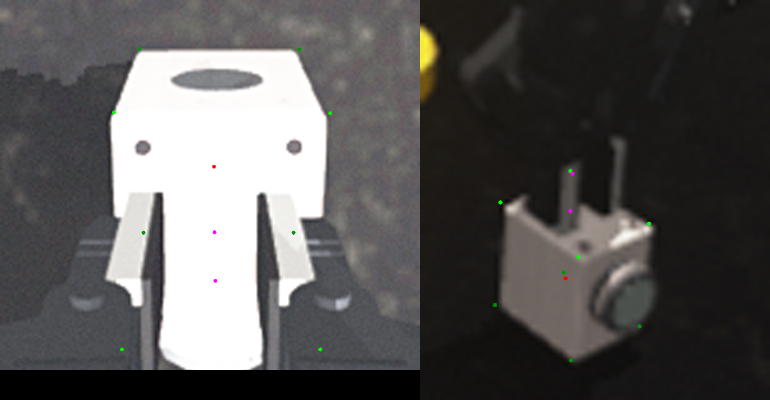

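```bash
python3 - <<'E'
from h import *
from scipy.optimize import least_squares
for f,pts,g,tip in (('w1',[((252+.5)*.7-.5,(372+.5)*.7-.5),((560+.5)*.7-.5,(372+.5)*.7-.5)],.085,(.542,-.1427,.1511)),('w2',[(155/420*170+200,193/370*150+170),(262/420*170+200,193/370*150+170)],.2*.085,(.5642,-.1189,.0199))):
    c=load(f); o,r1=ray(c,*pts[0]); _,r2=ray(c,*pts[1])
    cr=c['R']; k=g/np.linalg.norm(r1-r2)
    print(f,c['mtx'][0,0],'depth',k,'mid',(o+k*(r1+r2)/2).round(4),'tcp',tip, 'tip if z=.054:',hit(c,*pts[0],.054).round(4),hit(c,*pts[1],.054).round(4))
E
```

```text
w1 328.2255824338842 depth 0.1293759958255072 mid [ 0.5556 -0.1406  0.2095] tcp (0.542, -0.1427, 0.1511) tip if z=.054: [ 0.493  -0.0351  0.054 ] [ 0.474  -0.2305  0.054 ]
w2 328.2255824338842 depth 0.12883226723542765 mid [ 0.5817 -0.1199  0.0779] tcp (0.5642, -0.1189, 0.0199) tip if z=.054: [ 0.5728 -0.1086  0.054 ] [ 0.5705 -0.1289  0.054 ]
```

The fingers closed on top of the block: the tips sit at z ≈ 54 mm while the TCP reads 20 mm. The block hasn't moved. So the fingertips are really about 35 mm behind the reported TCP. I'll rise, open, and measure this against contact.

Emit:
{"method": "jog_arm", "body": {
  "dr": [
    [0, 0, 0],
    [0, 0, 0],
    [0, 0, 0],
    [0, 0, 0],
    [0, 0, 0],
    [0, 0, 0],
    [0, 0, 0],
    [0, 0, 0],
    [0, 0, 0],
    [0, 0, 0]
  ],
  "translation": [
    [0, 0, -0.4],
    [0, 0, -0.4],
    [0, 0, -0.4],
    [0, 0, 0],
    [0, 0, 0],
    [0, 0, 0],
    [0, 0, 0],
    [0, 0, 0],
    [0, 0, 0],
    [0, 0, 0]
  ],
  "jaw": [0.2, 0.2, 0.2, 1, 1, 1, 1, 1, 1, 1]
}}

```text
clock: 6.5
position: [0.5636, -0.1189, 0.0492]
ee_rot: [0.998, -0.055, -0.0, 0.0]
ft_force: [-0.3, 0.7, -0.5]
grip_width: 1.002
grasp_force: 0.0
```

```bash
python3 - <<'E'
from h import *
c=shot('wrist','w3'); s=shot('scene','s3')
f=lambda a,w,h:cv2.resize(a[:,:,::-1],(w,h),interpolation=cv2.INTER_CUBIC)
go([.5627,-.1201,.018],-6.3)
o=manip.get_obs(); M=R.from_quat(o['ee_rot']).as_matrix(); p=o['position']
A=f(c['color'],800,600); B=f(s['color'][110:210,290:390],300,300)
A2=A.copy()
def dots(im,cam,x0,y0,k):
    for h,col in ((0,(0,0,255)),(.013,(0,255,255)),(.035,(255,0,255)),(.073,(255,255,0))):
        for sy in(-1,1):
            X=[p+M@np.array([.011,sy*.0425,-h])]
            u,v=proj(cam,np.array(X))[0]; cv2.circle(im,(int((u+.5-x0)*k),int((v+.5-y0)*k)),3,col,-1)
dots(A,c,0,0,1/.7); dots(B,s,290,110,3)
print(M.round(3))
im=np.zeros((600,800,3),np.uint8); im[:]=A; im[:240,560:]=cv2.resize(B,(240,240)); cv2.imwrite('pics/m4.png',im)
E
```

```text
t 6.6 pos [ 0.5636 -0.1189  0.0493] yaw -6.31 tilt [-0.     -0.0001] F [ 0.56  0.26 -0.32] grip 1.001 0.0
shift units total [-0.03   0.05   1.251]
dr z units -0.002
[[ 0.994 -0.11  -0.   ]
 [-0.11  -0.994 -0.   ]
 [-0.     0.    -1.   ]]
```

View pics/m4.png

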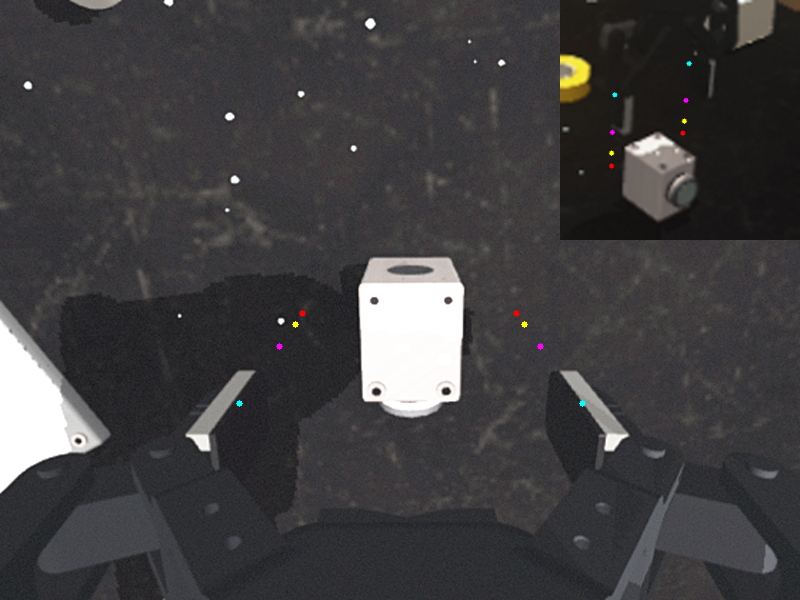

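```bash
python3 - <<'E'
from h import *
c=load('w3'); o=manip.get_obs(); M=R.from_quat(o['ee_rot']).as_matrix(); p=o['position']
for n,u,v,x in(('body',405,518,.038),('body',405,518,.0425),('tipL',255,372,.011),('tipR',560,372,.011),('tipLouter',238,372,.011),('padbackL',212,435,.011)):
    a,r=ray(c,(u+.5)*.7-.5,(v+.5)*.7-.5); a=M.T@(a-p); r=M.T@r
    q=a+r*(x-a[0])/r[0]; print(n,x,q.round(4))
E
```

```text
body 0.038 [ 0.038  -0.001  -0.1431]
body 0.0425 [ 0.0425 -0.001  -0.1483]
tipL 0.011 [ 0.011  -0.0441 -0.0551]
tipR 0.011 [ 0.011   0.0427 -0.0549]
tipLouter 0.011 [ 0.011  -0.0489 -0.0551]
padbackL 0.011 [ 0.011  -0.0434 -0.0873]
```

```bash
python3 - <<'E'
from h import *
c=load('w2'); M=R.from_quat(manip.get_obs()['ee_rot']).as_matrix(); p=np.array([.5642,-.1189,.0199])
for u,v in((155,193),(262,193),(125,193),(295,193)):
    a,r=ray(c,u/420*170+200-.5,v/370*150+170-.5); a=M.T@(a-p); r=M.T@r
    q=a+r*(.011-a[0])/r[0]; print(q.round(4))
E
```

```text
[ 0.011  -0.0108 -0.0421]
[ 0.011   0.0085 -0.0421]
[ 0.011  -0.0162 -0.0421]
[ 0.011   0.0144 -0.0421]
```

The open tips sit about 47–55 mm behind the reported TCP. The 13 mm swing fits, but there is an extra offset of about 40 mm. For tips 18–26 mm up when gripping, the TCP should read about −0.020, so I'll descend in steps and watch Fz.

Emit:
{"method": "jog_arm", "body": {
  "dr": [
    [0, 0, 0],
    [0, 0, 0],
    [0, 0, 0],
    [0, 0, 0],
    [0, 0, 0]
  ],
  "translation": [
    [0, 0, 0.4],
    [0, 0, 0.4],
    [0, 0, 0.4],
    [0, 0, 0.4],
    [0, 0, 0.2]
  ],
  "jaw": [1, 1, 1, 1, 1]
}}

```text
clock: 7.1
position: [0.5628, -0.1187, 0.0027]
ee_rot: [0.998, -0.055, -0.001, -0.0]
ft_force: [-0.2, 0.0, 0.7]
grip_width: 0.997
grasp_force: 0.0
```

Emit:
{"method": "jog_arm", "body": {
  "dr": [
    [0, 0, 0],
    [0, 0, 0],
    [0, 0, 0],
    [0, 0, 0],
    [0, 0, 0]
  ],
  "translation": [
    [0, 0, 0.2],
    [0, 0, 0.2],
    [0, 0, 0.2],
    [0, 0, 0],
    [0, 0, 0]
  ],
  "jaw": [1, 1, 1, 1, 1]
}}

```text
clock: 7.6
position: [0.5637, -0.119, -0.0106]
ee_rot: [0.998, -0.055, 0.0, 0.0]
ft_force: [0.2, -0.5, -0.1]
grip_width: 1.002
grasp_force: 0.0
```

Emit:
{"method": "jog_arm", "body": {
  "dr": [
    [0, 0, 0],
    [0, 0, 0],
    [0, 0, 0],
    [0, 0, 0]
  ],
  "translation": [
    [0, 0, 0.15],
    [0, 0, 0.15],
    [0, 0, 0.06],
    [0, 0, 0]
  ],
  "jaw": [1, 1, 1, 1]
}}

```text
clock: 8.0
position: [0.5634, -0.1189, -0.02]
ee_rot: [0.998, -0.055, -0.0, -0.0]
ft_force: [-0.5, 0.5, 0.7]
grip_width: 1.0
grasp_force: 0.0
```

Emit:
{"method": "jog_arm", "body": {
  "dr": [
    [0, 0, 0],
    [0, 0, 0],
    [0, 0, 0],
    [0, 0, 0],
    [0, 0, 0],
    [0, 0, 0],
    [0, 0, 0],
    [0, 0, 0]
  ],
  "translation": [
    [0, 0, 0],
    [0, 0, 0],
    [0, 0, 0],
    [0, 0, 0],
    [0, 0, 0],
    [0, 0, 0],
    [0, 0, 0],
    [0, 0, 0]
  ],
  "jaw": [0.8, 0.65, 0.5, 0.4, 0.3, 0.3, 0.3, 0.3],
  "squeeze": 60
}}

```text
clock: 8.8
position: [0.5639, -0.1191, -0.0194]
ee_rot: [0.998, -0.055, 0.0, 0.0]
ft_force: [0.1, -1.0, 5.1]
grip_width: 0.456
grasp_force: 61.4
```

```bash
python3 -c "
from h import *
go([.5627,-.1201,.018],-6.3)"
```

```text
t 8.8 pos [ 0.5639 -0.1191 -0.0194] yaw -6.31 tilt [ 0.0006 -0.0003] F [ 0.11 -1.03  5.07] grip 0.456 61.4
shift units total [-0.042  0.046 -1.495]
dr z units -0.003
```

Gripped: opening 0.456 ≈ 39 mm, 61 N. Lift.

Emit:
{"method": "jog_arm", "body": {
  "dr": [
    [0, 0, 0],
    [0, 0, 0],
    [0, 0, 0],
    [0, 0, 0],
    [0, 0, 0],
    [0, 0, 0],
    [0, 0, 0],
    [0, 0, 0],
    [0, 0, 0]
  ],
  "translation": [
    [0, 0, -0.2],
    [0, 0, -0.4],
    [0, 0, -0.8],
    [0, 0, -0.8],
    [0, 0, -0.8],
    [0, 0, -0.8],
    [0, 0, -0.6],
    [0, 0, -0.4],
    [0, 0, 0]
  ],
  "jaw": [0.3, 0.3, 0.3, 0.3, 0.3, 0.3, 0.3, 0.3, 0.3]
}}

```text
clock: 9.7
position: [0.5643, -0.119, 0.1016]
ee_rot: [0.998, -0.055, 0.001, 0.0]
ft_force: [0.8, 0.5, -3.4]
grip_width: 0.459
grasp_force: 60.8
```

Emit:
{"method": "jog_arm", "body": {
  "dr": [
    [0, 0, -0.9],
    [0, 0, -0.9],
    [0, 0, -0.9],
    [0, 0, -0.9],
    [0, 0, -0.9],
    [0, 0, -0.9],
    [0, 0, -0.9],
    [0, 0, -0.9],
    [0, 0, -0.14],
    [0, 0, 0]
  ],
  "translation": [
    [0, 0, 0],
    [0, 0, 0],
    [0, 0, 0],
    [0, 0, 0],
    [0, 0, 0],
    [0, 0, 0],
    [0, 0, 0],
    [0, 0, 0],
    [0, 0, 0],
    [0, 0, 0]
  ],
  "jaw": [0.3, 0.3, 0.3, 0.3, 0.3, 0.3, 0.3, 0.3, 0.3, 0.3]
}}

```text
clock: 10.7
position: [0.5631, -0.1189, 0.0995]
ee_rot: [0.98, 0.199, -0.001, -0.0]
ft_force: [-0.4, -0.5, -3.4]
grip_width: 0.461
grasp_force: 60.7
```

```bash
python3 -c "
from h import *
go([.5613,.1313,.1],23.07)"
```

```text
t 10.7 pos [ 0.5631 -0.1189  0.0995] yaw 22.98 tilt [-0.0012  0.0003] F [-0.42 -0.52 -3.43] grip 0.461 60.7
shift units total [ 3.839 -9.241 -0.015]
dr z units -0.023
```

Emit:
{"method": "jog_arm", "body": {
  "dr": [
    [0, 0, 0],
    [0, 0, 0],
    [0, 0, 0],
    [0, 0, 0],
    [0, 0, 0],
    [0, 0, 0],
    [0, 0, 0],
    [0, 0, 0],
    [0, 0, 0],
    [0, 0, 0]
  ],
  "translation": [
    [0.15, -0.4, 0],
    [0.32, -0.77, 0],
    [0.32, -0.77, 0],
    [0.32, -0.77, 0],
    [0.32, -0.77, 0],
    [0.32, -0.77, 0],
    [0.32, -0.77, 0],
    [0.32, -0.77, 0],
    [0.32, -0.77, 0],
    [0.32, -0.77, 0]
  ],
  "jaw": [0.3, 0.3, 0.3, 0.3, 0.3, 0.3, 0.3, 0.3, 0.3, 0.3]
}}

```text
clock: 11.7
position: [0.5611, 0.0812, 0.1003]
ee_rot: [0.98, 0.2, -0.0, -0.0]
ft_force: [0.7, -0.1, -3.3]
grip_width: 0.463
grasp_force: 60.8
```

Emit:
{"method": "jog_arm", "body": {
  "dr": [
    [0, 0, 0],
    [0, 0, 0],
    [0, 0, 0],
    [0, 0, 0],
    [0, 0, 0]
  ],
  "translation": [
    [0.32, -0.77, 0],
    [0.32, -0.77, 0],
    [0.16, -0.38, 0],
    [0, 0, 0],
    [0, 0, 0]
  ],
  "jaw": [0.3, 0.3, 0.3, 0.3, 0.3]
}}

```text
clock: 12.2
position: [0.5611, 0.1306, 0.1002]
ee_rot: [0.98, 0.2, -0.0, 0.0]
ft_force: [0.8, -1.0, -3.8]
grip_width: 0.463
grasp_force: 60.9
```

```bash
python3 - <<'E'
from h import *
c=shot('wrist','w4'); shot('scene','s4')
go([.5613,.1313,.1],23.07)
cv2.imwrite('pics/w4b.png',cv2.resize(c['color'][:,:,::-1],(800,600),interpolation=cv2.INTER_CUBIC))
E
```

```text
t 12.3 pos [0.5613 0.1299 0.1002] yaw 22.94 tilt [-0.     -0.0008] F [ 1.12 -0.24 -3.16] grip 0.46 60.9
shift units total [ 0.021 -0.054  0.008]
dr z units -0.032
```

View pics/w4b.png

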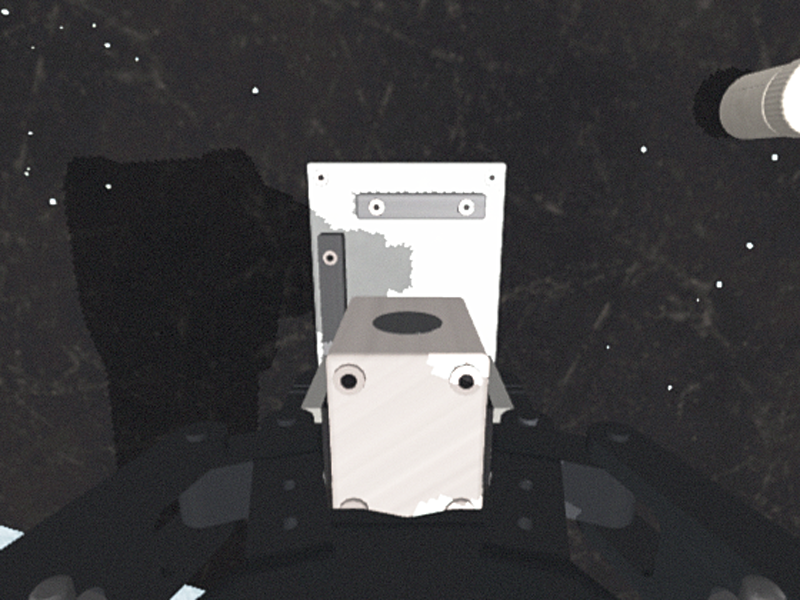

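The wrist view shows the jig's far plate edge at (307,163)–(506,163) and the end stop's inner edge at row 219. The side stop's inner edge is at column ~346. The held block's rear face has its bottom edge at (350,297)–(463,297) and its top edge at (327,353)–(490,353).

```bash
python3 - <<'E'
from h import *
c=load('w4'); o=manip.get_obs(); p=o['position']; yw=np.radians(22.94)
H=lambda u,v,z: hit(c,(u+.5)*.7-.5,(v+.5)*.7-.5,z)[:2]
t0=np.array([.5557,.1289]); th0=np.radians(23.07)
def loc(w,t,th): d=np.array(w)-t; return (np.array([d@[np.cos(th),np.sin(th)],d@[-np.sin(th),np.cos(th)]])*1e3).round(2)
for n,u,v,z in(('TL .75 .55',307.5,163,.01),('TR',506,163,.01),('R edge',500,320,.01),('end in L',358,219,.022),('end in R',485,218.5,.022),('side in a',345.5,240,.022),('side in b',347,325,.022)):
    print(n,loc(H(u,v,z),t0,th0))
for n,u,v,z in(('bl',350,297,.1196),('br',463,297,.1196),('tl',327,353.5,.1736),('tr',490,353,.1736)):
    print('block in tool-ish',n,loc(H(u,v,z),p[:2],yw))
E
```

```text
TL .75 .55 [74.7  55.05]
TR [ 74.66 -54.02]
R edge [-16.29 -55.58]
end in L [45.49 26.94]
end in R [ 45.72 -41.84]
side in a [34.06 34.12]
side in b [-15.22  35.03]
block in tool-ish bl [23.7  21.86]
block in tool-ish br [ 23.77 -17.76]
block in tool-ish tl [25.02 21.05]
block in tool-ish tr [ 25.21 -17.91]
```

Jig pose confirmed within 1 mm and the block sits square in the hand. I'll move to about 8 mm short of both stops and lower it.

Emit:
{"method": "jog_arm", "body": {
  "dr": [
    [0, 0, -0.03],
    [0, 0, 0],
    [0, 0, 0],
    [0, 0, 0],
    [0, 0, 0],
    [0, 0, 0],
    [0, 0, 0],
    [0, 0, 0],
    [0, 0, 0]
  ],
  "translation": [
    [0.15, -0.15, 0],
    [0.15, -0.14, 0.3],
    [0, 0, 0.7],
    [0, 0, 0.8],
    [0, 0, 0.8],
    [0, 0, 0.8],
    [0, 0, 0.5],
    [0, 0, 0.3],
    [0, 0, 0]
  ],
  "jaw": [0.3, 0.3, 0.3, 0.3, 0.3, 0.3, 0.3, 0.3, 0.3]
}}

```text
clock: 13.2
position: [0.5648, 0.1409, -0.0055]
ee_rot: [0.98, 0.201, -0.001, -0.0]
ft_force: [-0.4, -0.1, -4.3]
grip_width: 0.46
grasp_force: 60.9
```

Emit:
{"method": "jog_arm", "body": {
  "dr": [
    [0, 0, 0],
    [0, 0, 0],
    [0, 0, 0]
  ],
  "translation": [
    [0, 0, 0.05],
    [0, 0, 0.03],
    [0, 0, 0]
  ],
  "jaw": [0.3, 0.3, 0.3]
}}

```text
clock: 13.5
position: [0.5656, 0.1411, -0.0061]
ee_rot: [0.98, 0.201, 0.001, 0.0]
ft_force: [-0.6, -0.1, -3.3]
grip_width: 0.455
grasp_force: 60.9
```

Emit:
{"method": "jog_arm", "body": {
  "dr": [
    [0, 0, 0],
    [0, 0, 0],
    [0, 0, 0]
  ],
  "translation": [
    [0, 0, 0.02],
    [0, 0, 0.02],
    [0, 0, 0]
  ],
  "jaw": [0.3, 0.3, 0.3]
}}

```text
clock: 13.8
position: [0.5652, 0.141, -0.0076]
ee_rot: [0.98, 0.201, 0.0, 0.0]
ft_force: [-0.4, 0.8, -3.1]
grip_width: 0.463
grasp_force: 60.9
```

```bash
cat >> h.py <<'E'
def st():
    o=manip.get_obs(); M=R.from_quat(o['ee_rot']).as_matrix(); p=o['position']; t0=np.array([.5557,.1289]); th=np.radians(23.07)
    q=R.from_euler('z',-th).apply(p-[*t0,0]); F=R.from_euler('z',-th).apply(o['ft_force']); T=R.from_euler('z',-th).apply(o['torque'])
    print('t',round(o['clock'],2),'tcp jig mm',(q*1e3).round(2),'yaw',np.degrees(np.arctan2(M[1,0],M[0,0])).round(2),'F jig',F.round(2),'T',T.round(2),'grip',np.round(o['grip_width'],3),np.round(o['grasp_force'],1))
E
python3 -c "
from h import *
st()"
```

```text
t 13.8 tcp jig mm [13.48  7.36 -7.65] yaw 23.17 F jig [-0.08  0.87 -3.13] T [-0.01  0.06  0.06] grip 0.463 60.9
```

Continue lowering in 0.5 mm steps until the plate takes some of the weight.

Emit:
{"method": "jog_arm", "body": {
  "dr": [
    [0, 0, 0],
    [0, 0, 0],
    [0, 0, 0],
    [0, 0, 0]
  ],
  "translation": [
    [0, 0, 0.02],
    [0, 0, 0.02],
    [0, 0, 0],
    [0, 0, 0]
  ],
  "jaw": [0.3, 0.3, 0.3, 0.3]
}}

```text
clock: 14.2
position: [0.5652, 0.1409, -0.0087]
ee_rot: [0.98, 0.201, -0.0, 0.0]
ft_force: [0.1, -0.3, -2.8]
grip_width: 0.462
grasp_force: 60.9
```

Emit:
{"method": "jog_arm", "body": {
  "dr": [
    [0, 0, 0],
    [0, 0, 0],
    [0, 0, 0]
  ],
  "translation": [
    [0, 0, 0.02],
    [0, 0, 0],
    [0, 0, 0]
  ],
  "jaw": [0.3, 0.3, 0.3]
}}

```text
clock: 14.5
position: [0.5652, 0.1409, -0.0092]
ee_rot: [0.98, 0.201, -0.0, 0.0]
ft_force: [0.2, 0.1, -3.1]
grip_width: 0.461
grasp_force: 60.9
```

Emit:
{"method": "jog_arm", "body": {
  "dr": [
    [0, 0, 0],
    [0, 0, 0],
    [0, 0, 0]
  ],
  "translation": [
    [0, 0, 0.02],
    [0, 0, 0],
    [0, 0, 0]
  ],
  "jaw": [0.3, 0.3, 0.3]
}}

```text
clock: 14.8
position: [0.5654, 0.141, -0.0094]
ee_rot: [0.98, 0.201, 0.0, 0.0]
ft_force: [-2.3, -0.8, 1.8]
grip_width: 0.459
grasp_force: 61.3
```

The block is seated lightly on the plate (about 5 N). Next I'll slide towards the corner.

Emit:
{"method": "jog_arm", "body": {
  "dr": [
    [0, 0, 0],
    [0, 0, 0],
    [0, 0, 0],
    [0, 0, 0],
    [0, 0, 0],
    [0, 0, 0]
  ],
  "translation": [
    [0.05, -0.05, 0],
    [0.05, -0.05, 0],
    [0.05, -0.05, 0],
    [0.04, -0.04, 0],
    [0, 0, 0],
    [0, 0, 0]
  ],
  "jaw": [0.3, 0.3, 0.3, 0.3, 0.3, 0.3]
}}

```text
clock: 15.4
position: [0.5682, 0.1476, -0.0094]
ee_rot: [0.98, 0.201, 0.001, -0.0]
ft_force: [0.3, -0.3, 5.5]
grip_width: 0.462
grasp_force: 61.7
```

```bash
python3 -c "
from h import *
st()"
```

```text
t 15.4 tcp jig mm [18.8  12.27 -9.38] yaw 23.18 F jig [ 0.19 -0.38  5.48] T [-0.23  0.04 -0.03] grip 0.462 61.7
```

Emit:
{"method": "jog_arm", "body": {
  "dr": [
    [0, 0, 0],
    [0, 0, 0],
    [0, 0, 0]
  ],
  "translation": [
    [0.03, 0, -0.01],
    [0.03, 0, 0],
    [0, 0, 0]
  ],
  "jaw": [0.3, 0.3, 0.3]
}}

```text
clock: 15.7
position: [0.5689, 0.148, -0.0094]
ee_rot: [0.98, 0.201, -0.0, -0.0]
ft_force: [-2.4, -1.5, 5.6]
grip_width: 0.463
grasp_force: 61.8
```

Emit:
{"method": "jog_arm", "body": {
  "dr": [
    [0, 0, 0],
    [0, 0, 0],
    [0, 0, 0]
  ],
  "translation": [
    [0.02, 0, 0],
    [0, 0, 0],
    [0, 0, 0]
  ],
  "jaw": [0.3, 0.3, 0.3]
}}

```text
clock: 16.0
position: [0.5693, 0.1482, -0.0093]
ee_rot: [0.98, 0.201, -0.0, -0.0]
ft_force: [-2.2, -0.4, 5.8]
grip_width: 0.469
grasp_force: 61.9
```

```bash
python3 -c "
from h import *
st()"
```

```text
t 16.0 tcp jig mm [20.12 12.45 -9.35] yaw 23.19 F jig [-2.19  0.47  5.76] T [-0.09  0.46 -0.01] grip 0.469 61.9
```

Emit:
{"method": "jog_arm", "body": {
  "dr": [
    [0, 0, 0],
    [0, 0, 0],
    [0, 0, 0]
  ],
  "translation": [
    [0.02, 0, -0.01],
    [0, 0, 0],
    [0, 0, 0]
  ],
  "jaw": [0.3, 0.3, 0.3]
}}

```text
clock: 16.3
position: [0.5695, 0.1483, -0.0094]
ee_rot: [0.98, 0.201, -0.0, -0.0]
ft_force: [-3.0, -0.7, 5.1]
grip_width: 0.456
grasp_force: 61.7
```

Emit:
{"method": "jog_arm", "body": {
  "dr": [
    [0, 0, 0],
    [0, 0, 0],
    [0, 0, 0]
  ],
  "translation": [
    [0.02, 0, 0],
    [0, 0, 0],
    [0, 0, 0]
  ],
  "jaw": [0.3, 0.3, 0.3]
}}

```text
clock: 16.6
position: [0.5696, 0.1483, -0.0093]
ee_rot: [0.98, 0.201, -0.001, 0.0]
ft_force: [-6.8, -1.4, 7.3]
grip_width: 0.462
grasp_force: 62.1
```

```bash
python3 -c "
from h import *
st()"
```

```text
t 16.6 tcp jig mm [20.38 12.42 -9.33] yaw 23.18 F jig [-6.83  1.34  7.28] T [0.18 1.25 0.  ] grip 0.462 62.1
```

End-stop contact made (−6.8 N). I'll ease the downward press and approach the side stop.

Emit:
{"method": "jog_arm", "body": {
  "dr": [
    [0, 0, 0],
    [0, 0, 0],
    [0, 0, 0]
  ],
  "translation": [
    [0, -0.02, -0.015],
    [0, -0.02, 0],
    [0, 0, 0]
  ],
  "jaw": [0.3, 0.3, 0.3]
}}

```text
clock: 16.9
position: [0.5695, 0.1484, -0.0093]
ee_rot: [0.98, 0.201, -0.001, 0.0]
ft_force: [-3.3, -3.1, 2.3]
grip_width: 0.461
grasp_force: 61.4
```

Emit:
{"method": "jog_arm", "body": {
  "dr": [
    [0, 0, 0],
    [0, 0, 0],
    [0, 0, 0]
  ],
  "translation": [
    [0, -0.02, 0],
    [0, 0, 0],
    [0, 0, 0]
  ],
  "jaw": [0.3, 0.3, 0.3]
}}

```text
clock: 17.2
position: [0.5695, 0.1486, -0.0093]
ee_rot: [0.98, 0.2, -0.001, 0.001]
ft_force: [-4.3, -4.8, 2.4]
grip_width: 0.458
grasp_force: 61.4
```

```bash
python3 -c "
from h import *
st()"
```

```text
t 17.2 tcp jig mm [20.4  12.72 -9.31] yaw 23.13 F jig [-5.84 -2.68  2.42] T [-0.61  1.07 -0.11] grip 0.458 61.4
```

Emit:
{"method": "jog_arm", "body": {
  "dr": [
    [0, 0, 0],
    [0, 0, 0],
    [0, 0, 0],
    [0, 0, 0]
  ],
  "translation": [
    [0, -0.02, 0],
    [0, 0, 0],
    [0, 0, 0],
    [0, 0, 0]
  ],
  "jaw": [0.3, 0.3, 0.3, 0.3]
}}

```text
clock: 17.6
position: [0.5693, 0.149, -0.0093]
ee_rot: [0.98, 0.2, -0.001, 0.001]
ft_force: [-3.0, -4.4, 3.1]
grip_width: 0.464
grasp_force: 61.4
```

```bash
python3 -c "
from h import *
st()"
```

```text
t 17.6 tcp jig mm [20.34 13.14 -9.32] yaw 23.12 F jig [-4.48 -2.91  3.06] T [-0.57  0.96 -0.1 ] grip 0.464 61.4
```

Emit:
{"method": "jog_arm", "body": {
  "dr": [
    [0, 0, 0],
    [0, 0, 0],
    [0, 0, 0],
    [0, 0, 0]
  ],
  "translation": [
    [0, -0.02, 0],
    [0, 0, 0],
    [0, 0, 0],
    [0, 0, 0]
  ],
  "jaw": [0.3, 0.3, 0.3, 0.3]
}}

```text
clock: 18.0
position: [0.5691, 0.1494, -0.0093]
ee_rot: [0.98, 0.2, -0.001, 0.001]
ft_force: [-2.7, -4.5, 2.4]
grip_width: 0.464
grasp_force: 61.4
```

```bash
python3 -c "
from h import *
st()"
```

```text
t 18.0 tcp jig mm [20.4  13.63 -9.29] yaw 23.12 F jig [-4.27 -3.1   2.36] T [-0.63  1.03 -0.12] grip 0.464 61.4
```

Sliding at about 3 N of friction; the side stop isn't reached yet.

Emit:
{"method": "jog_arm", "body": {
  "dr": [
    [0, 0, 0],
    [0, 0, 0],
    [0, 0, 0],
    [0, 0, 0]
  ],
  "translation": [
    [0, -0.02, 0],
    [0, -0.02, 0],
    [0, 0, 0],
    [0, 0, 0]
  ],
  "jaw": [0.3, 0.3, 0.3, 0.3]
}}

```text
clock: 18.4
position: [0.5687, 0.1504, -0.0093]
ee_rot: [0.98, 0.2, -0.001, 0.001]
ft_force: [-4.0, -4.1, 1.9]
grip_width: 0.461
grasp_force: 61.4
```

```bash
python3 -c "
from h import *
st()"
```

```text
t 18.4 tcp jig mm [20.37 14.68 -9.31] yaw 23.13 F jig [-5.29 -2.23  1.89] T [-0.56  1.   -0.07] grip 0.461 61.4
```

Emit:
{"method": "jog_arm", "body": {
  "dr": [
    [0, 0, 0],
    [0, 0, 0],
    [0, 0, 0],
    [0, 0, 0]
  ],
  "translation": [
    [0, -0.02, 0],
    [0, 0, 0],
    [0, 0, 0],
    [0, 0, 0]
  ],
  "jaw": [0.3, 0.3, 0.3, 0.3]
}}

```text
clock: 18.8
position: [0.5687, 0.1505, -0.0093]
ee_rot: [0.98, 0.2, -0.001, 0.001]
ft_force: [-3.3, -5.9, 2.0]
grip_width: 0.465
grasp_force: 61.5
```

```bash
python3 -c "
from h import *
st()"
```

```text
t 18.8 tcp jig mm [20.39 14.79 -9.3 ] yaw 23.11 F jig [-5.35 -4.11  2.01] T [-0.74  1.01  0.04] grip 0.465 61.5
```

Side-stop contact at y = 14.8 mm, as expected. Now I'll build both pushes to about 10 N.

Emit:
{"method": "jog_arm", "body": {
  "dr": [
    [0, 0, 0],
    [0, 0, 0],
    [0, 0, 0],
    [0, 0, 0]
  ],
  "translation": [
    [0.015, -0.02, 0],
    [0, 0, 0],
    [0, 0, 0],
    [0, 0, 0]
  ],
  "jaw": [0.3, 0.3, 0.3, 0.3]
}}

```text
clock: 19.2
position: [0.5686, 0.1505, -0.0093]
ee_rot: [0.98, 0.2, -0.001, 0.001]
ft_force: [-4.1, -8.3, 5.1]
grip_width: 0.457
grasp_force: 61.8
```

```bash
python3 -c "
from h import *
st()"
```

```text
t 19.2 tcp jig mm [20.35 14.79 -9.3 ] yaw 23.09 F jig [-7.08 -6.05  5.1 ] T [-1.04  1.36 -0.02] grip 0.457 61.8
```

Emit:
{"method": "jog_arm", "body": {
  "dr": [
    [0, 0, 0],
    [0, 0, 0],
    [0, 0, 0],
    [0, 0, 0]
  ],
  "translation": [
    [0.01, -0.015, 0],
    [0, 0, 0],
    [0, 0, 0],
    [0, 0, 0]
  ],
  "jaw": [0.3, 0.3, 0.3, 0.3]
}}

```text
clock: 19.6
position: [0.5686, 0.1505, -0.0093]
ee_rot: [0.98, 0.2, -0.001, 0.001]
ft_force: [-5.6, -8.4, 5.5]
grip_width: 0.462
grasp_force: 61.9
```

```bash
python3 -c "
from h import *
st()"
```

```text
t 19.6 tcp jig mm [20.36 14.84 -9.31] yaw 23.09 F jig [-8.43 -5.52  5.52] T [-1.27  1.67 -0.03] grip 0.462 61.9
```

Emit:
{"method": "jog_arm", "body": {
  "dr": [
    [0, 0, 0],
    [0, 0, 0],
    [0, 0, 0],
    [0, 0, 0]
  ],
  "translation": [
    [0.005, -0.02, -0.01],
    [0, 0, 0],
    [0, 0, 0],
    [0, 0, 0]
  ],
  "jaw": [0.3, 0.3, 0.3, 0.3]
}}

```text
clock: 20.0
position: [0.5686, 0.1505, -0.0093]
ee_rot: [0.98, 0.2, -0.001, 0.002]
ft_force: [-4.6, -9.1, 4.5]
grip_width: 0.46
grasp_force: 61.6
```

```bash
python3 -c "
from h import *
st()"
```

```text
t 20.0 tcp jig mm [20.36 14.81 -9.26] yaw 23.07 F jig [-7.83 -6.61  4.54] T [-1.54  1.52  0.06] grip 0.46 61.6
```

Emit:
{"method": "jog_arm", "body": {
  "dr": [
    [0, 0, 0],
    [0, 0, 0],
    [0, 0, 0],
    [0, 0, 0]
  ],
  "translation": [
    [0.01, -0.015, -0.005],
    [0, 0, 0],
    [0, 0, 0],
    [0, 0, 0]
  ],
  "jaw": [0.3, 0.3, 0.3, 0.3]
}}

```text
clock: 20.4
position: [0.5686, 0.1505, -0.0092]
ee_rot: [0.98, 0.2, -0.001, 0.002]
ft_force: [-4.3, -11.3, 3.9]
grip_width: 0.46
grasp_force: 61.6
```

```bash
python3 -c "
from h import *
st()"
```

```text
t 20.4 tcp jig mm [20.36 14.82 -9.25] yaw 23.05 F jig [-8.41 -8.67  3.89] T [-1.68  1.68  0.08] grip 0.46 61.6
```

Emit:
{"method": "jog_arm", "body": {
  "dr": [
    [0, 0, 0],
    [0, 0, 0],
    [0, 0, 0],
    [0, 0, 0],
    [0, 0, 0]
  ],
  "translation": [
    [0.01, -0.01, -0.005],
    [0, 0, 0],
    [0, 0, 0],
    [0, 0, 0],
    [0, 0, 0]
  ],
  "jaw": [0.3, 0.3, 0.3, 0.3, 0.3]
}}

```text
clock: 20.9
position: [0.5686, 0.1505, -0.0093]
ee_rot: [0.98, 0.2, -0.002, 0.002]
ft_force: [-3.9, -11.6, 3.9]
grip_width: 0.463
grasp_force: 61.6
```

```bash
python3 - <<'E'
from h import *
for i in range(8): c=shot('wrist','w5'); st()
s=shot('scene','s5')
go([.5686,.1505,-.0092],23.07)
f=lambda a,w,h:cv2.resize(a[:,:,::-1],(w,h),interpolation=cv2.INTER_CUBIC)
cv2.imwrite('pics/m5.png',np.hstack([f(c['color'][80:380,140:420],420,450),f(s['color'][180:290,185:305],380,450)]))
E
```

```text
t 20.95 tcp jig mm [20.35 14.82 -9.27] yaw 23.04 F jig [-9.3  -8.11  3.46] T [-1.87  1.86  0.11] grip 0.463 61.6
t 21.0 tcp jig mm [20.38 14.8  -9.22] yaw 23.04 F jig [-8.53 -8.09  2.89] T [-1.85  1.85  0.12] grip 0.464 61.6
t 21.05 tcp jig mm [20.34 14.79 -9.25] yaw 23.04 F jig [-9.51 -9.2   3.37] T [-1.87  1.83  0.13] grip 0.459 61.6
t 21.1 tcp jig mm [20.35 14.79 -9.24] yaw 23.04 F jig [-8.51 -9.59  3.51] T [-1.9   1.81  0.17] grip 0.463 61.6
t 21.15 tcp jig mm [20.35 14.8  -9.22] yaw 23.05 F jig [-8.41 -8.65  3.59] T [-1.92  1.83  0.12] grip 0.46 61.6
t 21.2 tcp jig mm [20.37 14.81 -9.21] yaw 23.04 F jig [-8.43 -9.06  4.24] T [-1.91  1.77  0.18] grip 0.459 61.6
t 21.25 tcp jig mm [20.35 14.85 -9.25] yaw 23.05 F jig [-8.5  -8.86  3.51] T [-1.9   1.86  0.09] grip 0.464 61.6
t 21.3 tcp jig mm [20.36 14.79 -9.21] yaw 23.05 F jig [-8.82 -8.97  3.77] T [-1.86  1.82  0.15] grip 0.463 61.6
t 21.35 pos [ 0.5686  0.1505 -0.0092] yaw 23.04 tilt [-0.0024 -0.0047] F [ -5.39 -11.28   3.37] grip 0.463 61.6
shift units total [-0.001 -0.    -0.   ]
dr z units -0.006
```

View pics/m5.png

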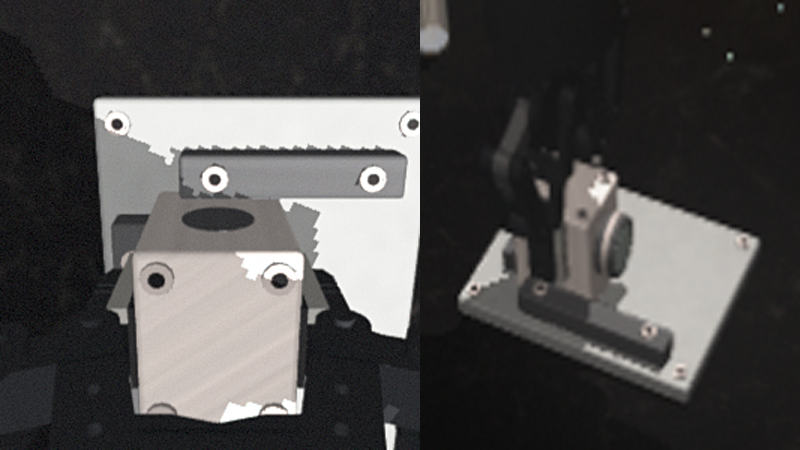

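The image shows the block flat on the plate, touching both stops. Its rear face is against the end stop (row ~197 of the crop) and the barrel points away. Both pushes hold steady at about 8.7 N with yaw matching the jig, so I'm handing in.

```bash
python3 -c "
from workcell import manip
print(manip.hand_in())"
```

```text
the job is handed in; nothing more can be done
None
```

The lens block sits in the jig corner with its barrel pointing away from the end stop, still gripped and pressed at about 9 N on each stop; I handed it in at about 21 s, though my first grasp closed on top of the block (about 5 N) before I regripped it lower.

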